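# Take the tea-light lantern apart for cleaning

### The job

Take the steel tea-light lantern apart from the top down, one part at a time: stand the lid on the plywood tray, then the glass chimney, then put the burnt-out tea light upright near the middle of the white saucer, and last lift the burner insert out of the base onto the tray. Set each part down gently, right way up (the lid knob up) and flat on the tray floor beside the others, clear of the tray's rim, and let go of it. Leave the lantern's base, the saucer and everything else where they stand.

Things in the scene. Friction and masses are not known exactly. Their poses are not given: they have to be found in the camera images.
- base: Lantern base: loose stainless steel round dish, 92 mm across, 24 mm high, 0.5 kg; inner floor 6 mm up, bore 73 mm across. Origin: centre of its underside, z up. Lantern and saucer may be on either spot. Assembled, all parts share the base's axis (play up to 2.5 mm sideways at each joint) with undersides above the base's underside at: burner insert 6 mm, chimney 28 mm, tea light 38 mm, lid 97 mm.
- burner: Burner insert, stainless steel, round, about 0.2 kg: solid foot 68 mm across and 22 mm high that drops into the base (4 mm of it stands above the base's rim), with a pedestal 49 mm across on top of it, from 22 to 38 mm above its underside; the pedestal's top has a well 43 mm across and 6 mm deep for the tea light. Grip it from above by the pedestal. Origin: centre of underside, z up.
- candle: Burnt-out tea light, aluminium tin 38 mm across and 18 mm high (plus a 5 mm wick, look only), 15 g, standing in the burner's well, so that its upper 12 mm stands proud of the pedestal; hidden inside the chimney until that is off. Origin: centre of underside, z up.
- chimney: Clear glass tube, open both ends, with thin flush steel bands at both ends: 62 mm outside, 54 mm inside, 75 mm high, about 0.14 kg. It stands round the pedestal on the burner's foot. Grip it across the outside near its top, once the lid is off. Origin: centre of its lower end, z up.
- lid: Stainless steel lid on the chimney, about 0.12 kg: a plug 49 mm across and 6 mm high under a flange 72 mm across and 5 mm thick, with a round upright knob 18 mm across on top, from 11 to 33 mm above the underside. It stands on its plug when set down. Origin: centre of the plug's underside, z up.
- tray: Square plywood tray, fixed to the counter, 260 x 260 mm outside, rim 18 mm high and 6 mm thick, inner floor 6 mm above its underside, empty at the start. Origin: centre of its underside, x and y along its sides.
- saucer: White ceramic saucer, loose, 0.25 kg, 124 mm across, rim 14 mm high, its flat middle about 68 mm across and 5 mm above the counter. Origin: centre of its underside, z up.
- remote: Silver-grey television remote lying flat, 170 x 46 x 18 mm, bystander. Origin: centre of underside, x along its length.
- stand: Dark hard silicone phone stand, 85 x 70 mm, about 76 mm high, bystander. Origin: centre of underside.
- vase: Empty glass vase, 80 mm across at the widest, 190 mm high, bystander. Origin: centre of underside.
- radio: Black plastic radio, 80 x 230 x 130 mm (155 mm with its carrying handle), with a volume knob on its front (-x) face, bystander. Origin: centre of underside.

How it is judged:
By the outcome, as a careful person would: the job done as asked, in the order asked, and still so for the second after the job is handed in, with the robot touching nothing.
It also fails if it takes over 72 s, if anything falls off the work surface, if the arm or the gripper's body presses on something with over 40 N, if the wrist force passes 120 N, or if a joint passes its speed limit or range.

### The arm

A 6-joint arm with a two-finger parallel gripper is mounted at the origin on the work surface. World frame = base frame: x ahead of the robot, y to its left, z up, the work surface at z = 0. Lengths are in mm, angles in rad, forces in N, time in s.
With the tool pointing down it reaches from about 350 to 975 mm from the base axis. Payload 7.1 kg.
Tool frame: the origin (TCP) lies midway between the tips of the shut fingers; the grasp point (between the pads) lies pinch_z behind it (pinch_z is the distance from the TCP to the grasp point, in mm); z points along the fingers, y is the line along which they close (so a half turn about z gives the same grasp; the last joint's range is limited). The gripper opens to 88 mm and grips with 3 to 60 N. Pads are 20 mm wide; open, the fingers measure 115 mm over their backs; the gripper's body (75 mm by 178 mm) begins 61 mm behind the grasp point.
Start: joints at [-1.361, 0.423, 1.63, -0, 1.089, -0.019], TCP at [141.775, -608.691, 222.675] pointing down, gripper open.
Joint ranges: [-3, 3], [-0.9, 2.11], [0.09, 2.58], [-1.31, 4.45], [0.11, 2.69], [-2.54, 2.54]. Speed limits (rad/s): [2.39, 2.39, 3.01, 3.14, 3.14, 3.14].

### API

Orientations are given as a rotation vector (axis times angle).
In Python, from workcell import get_obs, get_image, close_job, pinch_z gives the robot as it stands.
- The arm moves only by the tool jog_arm, never from a script. Its argument "commands" is a list of rows, each a list of 3 entries, a list of its own where there are three numbers: the gripper command: -1 is shut, 1 is fully open, values between are in proportion, then the shift along the tool's x, y, z as a fraction of full scale, then the turn, a rotation vector about the tool's x, y, z as a fraction of full scale. In form: [[gripper, [tx, ty, tz], [rx, ry, rz]], ...]. A call has 1 to 10 rows; each row shifts and turns the commanded pose from where the row before left it, along the tool's axes as they then stand; what a row does not reach is not made up. Full scale, the value 1, is 0.1 m for a shift and 45 degrees for a turn. A row lasts 1/10 s, in which the tool goes at most 50 mm and 8.59 degrees, less where a joint would pass 70% of its speed; a pose out of reach is approached as far as the arm can. A call with a number of a shift or a turn outside -1 to 1 is refused whole. A call with a gripper value outside its range is refused whole. The fingers move at their own pace and stop on an object; the grip force is fixed at half the most. Time passes only in rows, so rows that do not move let the fingers close. It gives the time, the measured TCP pose, the force, the opening and the grip force at its end, in the units of the state.
- get_obs(): the state, without advancing time (a new reading comes with each control period).
- get_image(name): name is "scene" or "top" or "wrist"; returns a dict with "image" (384x512x3 uint8, blue, green, red), "z_map" (384x512 float32, mm along the optical axis (not along the pixel's ray), 0 where there is no reading), "intrinsics" (3x3 intrinsics, pixels), "eye" and "orientation" of the camera in the world; the wrist camera has in their place "mount" (4x4, takes a point from camera to tool coordinates, whose origin is the TCP and whose axes are the flange's). Camera axes: x right, y down, z forward; pixel columns grow to the right and rows downward; lengths in mm; the calibration is good to about 2 mm. The wrist camera is an equidistant fisheye: a pixel r from the principal point sees the ray r / f radians off the axis. A picture is of the moment at which its call begins: read the wrist's pose just before it.
- close_job(): hands the job in; it is judged then, once.
The state is a dict: "t": time; "qpos": joint angles; "qvel": joint speeds; "joint_torque": joint torques, N m; "ee_pos": TCP position; "orientation": TCP orientation; "ft_force": force on the tool from outside, world axes, zero at the start; "moment": the same for the moment, N m; "width": finger opening in mm; "grasp_force": force on a finger pad.
Only numpy, scipy, OpenCV 4.12 (cv2) and the standard library are available. Lean on these libraries where they do the work, as an engineer would, in place of code of your own. Each camera call takes 0.05 s, during which the arm holds its last target. There are 200 camera calls.

## Working session

There is one attempt and no reset: what is moved stays moved. The work goes in short steps, Python scripts to look and compute and a tool call to move; the robot and the scene stay as the last step left them, time stands still between calls to the robot, and variables do not carry over. Pictures are saved under pics/ and viewed, at most 10 in all, crops included, and the job is handed in when it is done.

Besides the shell and the picture viewer there is one more tool, called after "Request:" by a JSON object that holds its "name" and its "arguments", one argument or row to a line. jog_arm: Moves the arm, as the interface text tells. Its arguments: {"type":"object","properties":{"commands":{"type":"array","items":{"type":"array"}}},"required":["commands"]}

```bash
ls; mkdir -p pics
cat > h.py <<'E'
import numpy as np, cv2
from scipy.spatial.transform import Rotation as R
from workcell import get_obs,get_image,pinch_z
def Rm(o):
    o=np.array(o,float)
    return o if o.shape==(3,3) else (R.from_rotvec(o).as_matrix() if o.size==3 else R.from_quat(o).as_matrix())
def cloud(d):
    z=d["z_map"];K=np.array(d["intrinsics"]);v,u=np.mgrid[:z.shape[0],:z.shape[1]]
    p=np.stack([(u-K[0,2])/K[0,0]*z,(v-K[1,2])/K[1,1]*z,z],-1)
    return p@Rm(d["orientation"]).T+np.array(d["eye"])
E
python3 - <<'E'
from h import *
print(get_obs(),pinch_z)
for n in("top","scene"):
    d=get_image(n);cv2.imwrite(f"pics/{n}0.png",d["image"]);np.save(f"pics/{n}0.npy",cloud(d));print(d["eye"],d["orientation"],d["intrinsics"],(d["z_map"]>0).mean())
E
```

```text
pics
{'t': 0.0, 'qpos': array([-1.36099127e+00,  4.23830167e-01,  1.63068793e+00,  7.80449846e-06,
        1.08862464e+00, -1.90109837e-02]), 'qvel': array([ 0.00029152, -0.00051211,  0.00081561,  0.00062762,  0.00173577,
       -0.00029968]), 'joint_torque': array([ 9.06622827e-04, -5.44615209e+01, -2.73660582e+01,  6.45204051e-02,
        2.27698224e-02, -1.35152322e-04]), 'ee_pos': array([ 141.66812746, -608.1523201 ,  221.90918952]), 'orientation': array([-3.11952166e+00, -3.58457943e-01,  2.21009470e-04]), 'ft_force': array([ 0.231103  , -0.10596157,  0.57734638]), 'moment': array([-0.03599958,  0.02663317,  0.04525994]), 'grasp_force': 0.0, 'width': 87.99241130581979} 18.700000000000003
[ 460.58535392   17.43139901 1243.92055288] [-2.13216217  2.17544881 -0.18056462] [[355.54180911   0.         256.636467  ]
 [  0.         355.54180911 190.66969733]
 [  0.           0.           1.        ]] 0.9961954752604166
[1273.92510585 -559.89967481  682.29537264] [-2.0218691  -0.89657385  0.49281081] [[373.62401176   0.         256.62968229]
 [  0.         373.62401176 197.46197366]
 [  0.           0.           1.        ]] 0.9868927001953125
```

View pics/top0.png

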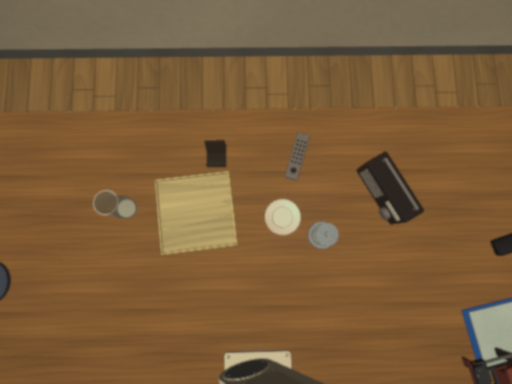

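View pics/scene0.png

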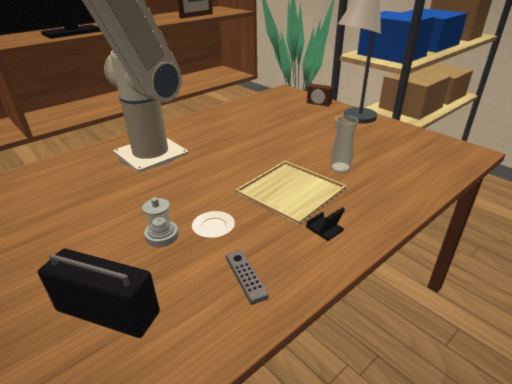

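The top view shows the lantern at (323,235), the saucer at (283,217), the tray around (196,213), the vase near (110,205), the stand at (216,153), the remote at (297,157) and the radio at (390,188). The scene view agrees: lantern at (158,222), saucer at (214,224), tray at (291,190).

Run:
```python
from h import *
P=np.load("pics/top0.npy");I=cv2.imread("pics/top0.png")
def box(n,u0,u1,v0,v1,zl,zh):
    p=P[v0:v1,u0:u1].reshape(-1,3);p=p[(p[:,2]>zl)&(p[:,2]<zh)]
    print(n,len(p),p.min(0).round(),p.max(0).round(),"mean",p.mean(0).round(1))
    return p
box("table",240,300,260,320,-30,30)
box("lant>100",303,343,213,255,90,140)
box("lant knob",303,343,213,255,114,145)
box("base",303,343,213,255,10,60)
t=box("tray",145,245,165,260,3,30);print(cv2.minAreaRect(t[:,:2].astype(np.float32)))
box("saucer",258,304,195,240,3,30)
box("radio",350,430,145,228,30,200)
box("stand",200,232,135,170,10,120); box("vase",85,140,180,225,20,250)
# knob in scene
Q=np.load("pics/scene0.npy")
for lo,hi in((90,140),(117,140),(8,30)):
    p=Q[190:250,135:185].reshape(-1,3);p=p[(p[:,2]>lo)&(p[:,2]<hi)];print("scene",lo,len(p),p.min(0).round(),p.max(0).round(),p.mean(0).round(1))
# saucer mask ellipse on rim plane z=14
d=get_image("top");K=d["intrinsics"];M=Rm(d["orientation"]);e=np.array(d["eye"])
def ray(u,v,z):
    r=M@np.array([(u-K[0,2])/K[0,0],(v-K[1,2])/K[1,1],1]);return e+r*(z-e[2])/r[2]
hsv=cv2.cvtColor(I,cv2.COLOR_BGR2HSV)
m=((hsv[...,1]<60)&(hsv[...,2]>150)).astype(np.uint8);m2=m*0;m2[190:245,255:306]=m[190:245,255:306]
c=max(cv2.findContours(m2,0,2)[0],key=cv2.contourArea);el=cv2.fitEllipse(c);print(el,ray(*el[0],14))
m2=m*0;s=hsv[210:260,300:345];m2[210:260,300:345]=((s[...,1]<80))
c=max(cv2.findContours(m2,0,2)[0],key=cv2.contourArea);el=cv2.fitEllipse(c);print("lantern",el,ray(*el[0],108),ray(*el[0],24))
s=(hsv[...,0]<40)&(hsv[...,1]<130)&(hsv[...,2]>140);m2=m*0;m2[165:260,148:245]=s[165:260,148:245]
c=max(cv2.findContours(m2,0,2)[0],key=cv2.contourArea);r=cv2.minAreaRect(c);print("tray",r,ray(*r[0],18),[ray(*q,18).round() for q in cv2.boxPoints(r)])
print(ray(323.,235.,130))
```

```text
table 3586 [ 205. -150.   -8.] [406.  56.   9.] mean [305.2 -45.8   0.5]
lant>100 398 [ 451. -260.  100.] [ 520. -192.  133.] mean [ 486.4 -226.6  109.9]
lant knob 32 [ 479. -236.  115.] [ 494. -218.  133.] mean [ 486.1 -226.3  128.9]
base 214 [ 443. -254.   10.] [ 532. -181.   60.] mean [ 483.4 -205.1   26.4]
tray 5910 [409.  34.   3.] [743. 382.  29.] mean [573.2 206.4   7.7]
((576.4708862304688, 210.20510864257812), (348.0474548339844, 329.080322265625), 88.99139404296875)
saucer 1065 [ 472. -172.    3.] [629. -11.  19.] mean [550.8 -93.7   9.2]
radio 2528 [ 517. -535.   30.] [ 749. -362.  160.] mean [ 624.6 -437.6  115.2]
stand 493 [733.  98.  10.] [812. 168.  83.] mean [777.6 132.4  36.1]
vase 913 [553. 404.  20.] [629. 481. 195.] mean [591.4 442.8 124.6]
scene 90 439 [ 448. -263.   90.] [ 522. -193.  132.] [ 492.  -231.4  108.3]
scene 117 50 [ 475. -237.  118.] [ 494. -219.  132.] [ 486.9 -229.1  126.3]
scene 8 387 [ 446. -274.    8.] [ 531. -183.   30.] [ 506.1 -238.2   21.3]
((284.4533386230469, 214.20196533203125), (26.905046463012695, 32.42466354370117), 131.50782775878906) [ 558.72729584 -103.77280011   14.        ]
lantern ((322.57891845703125, 234.57803344726562), (26.147682189941406, 30.06096839904785), 86.05810546875) [ 483.89825457 -213.89545988  108.        ] [ 485.62221638 -231.00181128   24.        ]
tray ((194.67916870117188, 212.27304077148438), (76.41416931152344, 77.23206329345703), 83.2901611328125) [571.23601672 206.04667807  18.        ] [array([691., 355.,  18.]), array([718.,  88.,  18.]), array([454.,  60.,  18.]), array([430., 320.,  18.])]
[ 482.11269228 -210.66994073  130.        ]
```

Request:
{"name": "jog_arm", "arguments": {
  "commands": [
    [1,[0,0,0],[0,0,0.146]],
    [1,[0,0,0],[0,0,0.146]],
    [1,[0.3,-0.33,0],[0,0,0]],
    [1,[0.3,-0.33,0],[0,0,0]],
    [1,[0.3,-0.33,0],[0,0,0]],
    [1,[0.3,-0.33,0],[0,0,0]],
    [1,[0.3,-0.33,0],[0,0,0]],
    [1,[0.3,-0.33,0],[0,0,0]],
    [1,[0.3,-0.33,0],[0,0,0]],
    [1,[0.3,-0.33,0],[0,0,0]]
  ]
}}

```text
t: 1.15
ee_pos: [382.8, -343.3, 222.6]
orientation: [-3.142, 0.001, 0.0]
ft_force: [0.9, -1.3, 0.4]
width: 87.7
grasp_force: 0.0
```

Request:
{"name": "jog_arm", "arguments": {
  "commands": [
    [0,[0.26,-0.29,0],[0,0,0]],
    [0,[0.26,-0.29,0],[0,0,0]],
    [0,[0.26,-0.29,0],[0,0,0]],
    [0,[0.26,-0.29,0],[0,0,0]],
    [0,[0,0,0],[0,0,0]]
  ]
}}

```text
t: 1.65
ee_pos: [488.3, -226.0, 222.6]
orientation: [-3.141, -0.006, -0.001]
ft_force: [0.6, 0.3, 0.3]
width: 51.1
grasp_force: 0.0
```

```bash
cat >> h.py <<'E'
def wcloud(d,o):
    z=d["z_map"].astype(float);K=np.array(d["intrinsics"]);v,u=np.mgrid[:z.shape[0],:z.shape[1]]
    x=(u-K[0,2])/K[0,0];y=(v-K[1,2])/K[1,1];r=np.hypot(x,y)+1e-9;t=np.tan(np.minimum(r,1.4))
    p=np.stack([x/r*t*z,y/r*t*z,z],-1);M=np.array(d["mount"])
    p=p@M[:3,:3].T+M[:3,3]
    q=p@Rm(o["orientation"]).T+np.array(o["ee_pos"]);q[z<=0]=np.nan
    return q
def circ(p):
    A=np.c_[p[:,:2],np.ones(len(p))];s=np.linalg.lstsq(A,(p[:,:2]**2).sum(1),rcond=None)[0]
    return s[0]/2,s[1]/2,np.sqrt(s[2]+(s[0]**2+s[1]**2)/4)
def snap(name):
    o=get_obs();d=get_image("wrist");cv2.imwrite(f"pics/{name}.png",d["image"]);q=wcloud(d,o);np.save(f"pics/{name}.npy",q);return o,d,q
def sel(q,c,r,lo,hi):
    p=q.reshape(-1,3);p=p[~np.isnan(p[:,0])];return p[(np.hypot(p[:,0]-c[0],p[:,1]-c[1])<r)&(p[:,2]>lo)&(p[:,2]<hi)]
def show(n,p): print(n,len(p),p.min(0).round(1),p.max(0).round(1),"mid",((p.min(0)+p.max(0))/2).round(1),"med",np.median(p,0).round(1))
E
python3 - <<'E'
from h import *
o,d,q=snap("w1");print(o["ee_pos"],o["orientation"],d["mount"],d["intrinsics"])
show("knob",sel(q,(486,-227),25,122,140));show("flange",sel(q,(486,-227),55,104,114))
show("base",sel(q,(486,-227),60,16,30));show("saucer",sel(q,(551,-93),75,4,20))
E
```

```text
[ 488.33101496 -226.04605546  222.61845518] [-3.14108279e+00 -5.57761869e-03 -1.37138744e-03] [[ 5.86236784e-04 -9.70707882e-01 -2.40262072e-01  6.54692960e+01]
 [ 9.99999206e-01  8.37175884e-04 -9.42374759e-04  4.08280682e-01]
 [ 1.11591222e-03 -2.40261329e-01  9.70707602e-01 -1.62290808e+02]
 [ 0.00000000e+00  0.00000000e+00  0.00000000e+00  1.00000000e+00]] [[297.31863964   0.         251.82602885]
 [  0.         297.31863964 188.80374355]
 [  0.           0.           1.        ]]
knob 329 [ 477.6 -236.2  122.1] [ 494.6 -219.1  131.7] mid [ 486.1 -227.6  126.9] med [ 486.7 -228.1  130. ]
flange 3848 [ 450.  -263.2  104.4] [ 521.  -192.4  113.8] mid [ 485.5 -227.8  109.1] med [ 488.8 -227.4  108.2]
base 908 [ 480.1 -273.6   16.2] [ 530.5 -182.4   29.8] mid [ 505.3 -228.    23. ] med [ 515.7 -228.5   24.3]
saucer 6385 [ 489.6 -156.3    4. ] [611.7 -33.6  16.8] mid [550.6 -95.   10.4] med [550.8 -96.4  10.5]
```

View pics/w1.png

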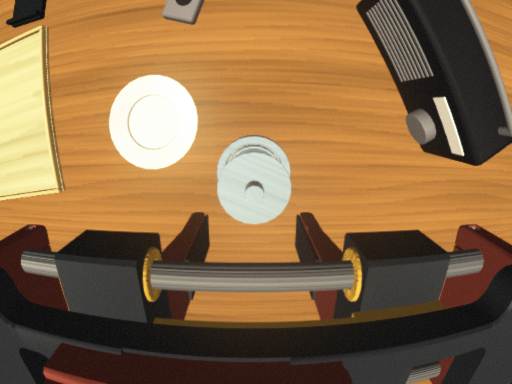

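The wrist view shows the lid at about (254,180), the saucer at (153,122) and the radio at upper right, with the fingertips straddling below the lid. Knob is at (486,-227.7) with its top at z=130, as expected.

Request:
{"name": "jog_arm", "arguments": {
  "commands": [
    [0,[-0.023,0.017,0.3],[0,0,0]],
    [0,[0,0,0.3],[0,0,0]],
    [0,[0,0,0.25],[0,0,0]],
    [0,[0,0,0.15],[0,0,0]],
    [0,[0,0,0.105],[0,0,0]],
    [0,[0,0,0],[0,0,0]],
    [-1,[0,0,0],[0,0,0]],
    [-1,[0,0,0],[0,0,0]],
    [-1,[0,0,0],[0,0,0]],
    [-1,[0,0,0],[0,0,0]]
  ]
}}

```text
t: 2.7
ee_pos: [484.1, -230.6, 112.9]
orientation: [3.141, -0.001, 0.002]
ft_force: [-0.5, 2.3, 3.2]
width: 17.1
grasp_force: 30.0
```

Request:
{"name": "jog_arm", "arguments": {
  "commands": [
    [-1,[0.01,-0.02,0],[0,0,0]],
    [-1,[0,0,-0.05],[0,0,0]],
    [-1,[0,0,-0.1],[0,0,0]],
    [-1,[0,0,-0.25],[0,0,0]],
    [-1,[0,-0.1,-0.2],[0,0,0]],
    [-1,[0,-0.3,0],[0,0,0]],
    [-1,[0.02,-0.45,0],[0,0,0]],
    [-1,[0.02,-0.45,0],[0,0,0]],
    [-1,[0.02,-0.45,0],[0,0,0]],
    [-1,[0.02,-0.45,0],[0,0,0]]
  ]
}}

```text
t: 3.7
ee_pos: [492.7, -6.9, 173.0]
orientation: [-3.142, 0.002, -0.001]
ft_force: [1.3, -1.0, -1.0]
width: 16.9
grasp_force: 30.0
```

Request:
{"name": "jog_arm", "arguments": {
  "commands": [
    [-1,[0.02,-0.45,0],[0,0,0]],
    [-1,[0.02,-0.45,0],[0,0,0]],
    [-1,[0.02,-0.45,0],[0,0,0]],
    [-1,[0.02,-0.45,0],[0,0,0]],
    [-1,[0,-0.45,0],[0,0,0]],
    [-1,[0,-0.25,0],[0,0,0]],
    [-1,[0,0,0],[0,0,0]],
    [-1,[0,0,0],[0,0,0]]
  ]
}}

```text
t: 4.5
ee_pos: [500.6, 241.6, 172.4]
orientation: [3.141, 0.002, -0.0]
ft_force: [-0.1, -1.0, -1.3]
width: 17.3
grasp_force: 30.0
```

Run:
```python
from h import *
o,d,q=snap("w2");print(o["ee_pos"],o["orientation"],o["width"],o["ft_force"])
p=sel(q,(573,206),150,1,40)
for lo,hi in((1,4),(4,9),(14,22)):show(str(lo),sel(q,(573,206),230,lo,hi))
show("lidpart",sel(q,o["ee_pos"][:2],60,90,200))
```

```text
[500.56142201 241.59422231 172.43212437] [ 3.14127595e+00  1.61555036e-03 -3.20931528e-04] 17.28640587385029 [-0.11910067 -1.0278778  -1.34446268]
1 4217 [399.3 -23.2   1. ] [725.4 434.6   4. ] mid [562.4 205.7   2.5] med [577.3 360.6   1.3]
4 39947 [436.3  67.2   4. ] [709.6 424.3   9. ] mid [573.  245.7   6.5] med [587.1 199.6   6.2]
14 3824 [433.8  62.   14. ] [712.4 435.   22. ] mid [573.1 248.5  18. ] med [589.5 248.   17.7]
lidpart 7386 [476.6 206.1 163.4] [537.8 277.3 200. ] mid [507.2 241.7 181.7] med [512.5 241.3 168. ]
```

View pics/w2.png

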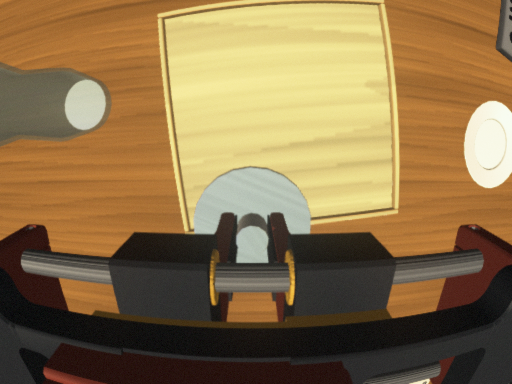

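The lid hangs level in the fingers (seen at (252,205)); tray corners lie at (160,15), (383,3), (398,212) and (187,230), so the spot below is free.

Request:
{"name": "jog_arm", "arguments": {
  "commands": [
    [-1,[0,-0.05,0.3],[0,0,0]],
    [-1,[0,-0.05,0.4],[0,0,0]],
    [-1,[0,0,0.4],[0,0,0]],
    [-1,[0,0,0.2],[0,0,0]],
    [-1,[0,0,0.12],[0,0,0]],
    [-1,[0,0,0.03],[0,0,0]],
    [-1,[0,0,0.01],[0,0,0]],
    [-1,[0,0,0],[0,0,0]]
  ]
}}

```text
t: 5.35
ee_pos: [501.9, 251.5, 27.3]
orientation: [-3.141, 0.002, -0.003]
ft_force: [0.7, -1.0, -0.4]
width: 17.2
grasp_force: 30.0
```

Request:
{"name": "jog_arm", "arguments": {
  "commands": [
    [-1,[0,0,0.02],[0,0,0]],
    [-1,[0,0,0.01],[0,0,0]],
    [-1,[0,0,0.01],[0,0,0]],
    [-1,[0,0,0],[0,0,0]]
  ]
}}

```text
t: 5.75
ee_pos: [500.9, 251.5, 22.3]
orientation: [-3.142, 0.001, -0.0]
ft_force: [0.6, 0.5, -1.9]
width: 17.3
grasp_force: 30.0
```

Request:
{"name": "jog_arm", "arguments": {
  "commands": [
    [-1,[0,0,0.008],[0,0,0]],
    [-1,[0,0,0],[0,0,0]]
  ]
}}

```text
t: 5.95
ee_pos: [500.9, 251.5, 21.9]
orientation: [-3.142, 0.001, -0.0]
ft_force: [-1.1, 0.5, 6.2]
width: 17.1
grasp_force: 30.0
```

Request:
{"name": "jog_arm", "arguments": {
  "commands": [
    [-1,[0,0,0.005],[0,0,0]],
    [-1,[0,0,0],[0,0,0]]
  ]
}}

```text
t: 6.15
ee_pos: [501.0, 251.5, 21.9]
orientation: [-3.141, 0.001, -0.0]
ft_force: [-4.0, -1.7, 10.4]
width: 17.4
grasp_force: 30.0
```

Request:
{"name": "jog_arm", "arguments": {
  "commands": [
    [-0.3,[0,0,0],[0,0,0]],
    [-0.3,[0,0,0],[0,0,0]],
    [-0.1,[0,0,0],[0,0,0]],
    [0,[0,0,-0.1],[0,0,0]],
    [0,[0,0,-0.4],[0,0,0]],
    [0,[0,0,-0.45],[0,0,0]],
    [0,[0,0,-0.45],[0,0,0]],
    [1,[0,0.3,-0.1],[0,0,0]],
    [1,[-0.02,0.45,0],[0,0,0]],
    [1,[-0.02,0.45,0],[0,0,0]]
  ]
}}

```text
t: 7.15
ee_pos: [497.1, 130.7, 172.4]
orientation: [-3.141, -0.002, -0.004]
ft_force: [-0.2, -0.4, -0.4]
width: 64.6
grasp_force: 0.0
```

Request:
{"name": "jog_arm", "arguments": {
  "commands": [
    [1,[-0.02,0.45,0],[0,0,0]],
    [1,[-0.02,0.45,0],[0,0,0]],
    [1,[-0.02,0.45,0],[0,0,0]],
    [1,[-0.02,0.45,0],[0,0,0]],
    [1,[-0.02,0.45,0],[0,0,0]],
    [1,[-0.01,0.45,0],[0,0,0]],
    [1,[0,0.45,0],[0,0,0]],
    [1,[0,0.3,0],[0,0,0]],
    [1,[0,0.1,0],[0,0,0]],
    [1,[0,0,0],[0,0,0]]
  ]
}}

```text
t: 8.15
ee_pos: [485.5, -224.5, 171.2]
orientation: [3.142, -0.004, 0.0]
ft_force: [0.7, 0.2, -0.5]
width: 87.3
grasp_force: 0.0
```

Run:
```python
from h import *
o,d,q=snap("w3");print(o["ee_pos"],o["orientation"],o["width"],o["ft_force"])
for lo,hi in((98,110),(48,62),(40,47),(20,32)):show(str(lo),sel(q,(486,-228),50,lo,hi))
d=get_image("top");P=cloud(d);show("lid",sel(P,(501,252),45,12,50))
```

```text
[ 485.5466116  -224.45883174  171.15783727] [ 3.14158012e+00 -4.33857830e-03  4.83488142e-04] 87.3214468484497 [ 0.67365704  0.19785229 -0.52026923]
98 1211 [ 455.  -258.4   98. ] [ 516.3 -197.1  105. ] mid [ 485.6 -227.7  101.5] med [ 485.5 -228.   102.8]
48 1572 [ 458.3 -254.7   48. ] [ 516.4 -201.    62. ] mid [ 487.4 -227.8   55. ] med [ 484.2 -227.6   56.4]
40 415 [ 458.4 -255.4   40.1] [ 516.4 -200.9   46.9] mid [ 487.4 -228.1   43.5] med [ 474.4 -228.8   43.8]
20 1538 [ 465.3 -273.1   20. ] [ 530.9 -182.8   31.9] mid [ 498.1 -227.9   26. ] med [ 511.2 -228.    24.3]
lid 346 [470.6 218.   12. ] [538.8 287.3  43.3] mid [504.7 252.6  27.7] med [504.  251.5  17.7]
```

View pics/w3.png

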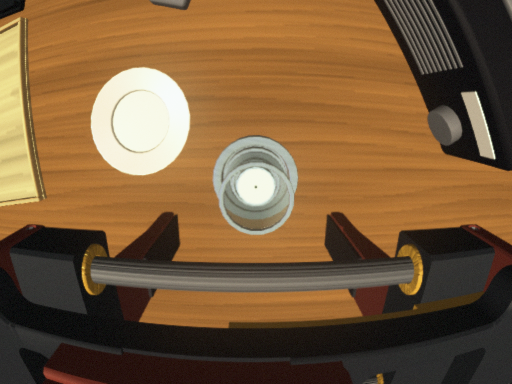

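The lid stands flat on the tray (flange top at z≈17.7). The view shows the open chimney at (256,200) with the white tea light at (256,186) inside; chimney axis is (485.7,-227.8).

Request:
{"name": "jog_arm", "arguments": {
  "commands": [
    [1,[0,0.033,0.2],[0,0,0]],
    [1,[0,0,0.3],[0,0,0]],
    [1,[0,0,0.3],[0,0,0]],
    [1,[0,0,0.15],[0,0,0]],
    [1,[0,0,0],[0,0,0]],
    [0.7,[0,0,0],[0,0,0]],
    [0.5,[0,0,0],[0,0,0]],
    [0.3,[0,0,0],[0,0,0]],
    [0.3,[0,0,0],[0,0,0]],
    [0.3,[0,0,0],[0,0,0]]
  ]
}}

```text
t: 9.25
ee_pos: [486.4, -227.2, 76.9]
orientation: [3.141, -0.001, 0.003]
ft_force: [-0.6, 1.8, 6.9]
width: 61.4
grasp_force: 30.0
```

Request:
{"name": "jog_arm", "arguments": {
  "commands": [
    [-1,[0,0,-0.03],[0,0,0]],
    [-1,[0,0,-0.1],[0,0,0]],
    [-1,[0,0,-0.2],[0,0,0]],
    [-1,[0,0,-0.25],[0,0,0]],
    [-1,[0,0,-0.25],[0,0,0]],
    [-1,[0.05,-0.2,-0.1],[0,0,0]],
    [-1,[0.14,-0.43,0],[0,0,0]],
    [-1,[0.14,-0.43,0],[0,0,0]],
    [-1,[0.14,-0.43,0],[0,0,0]],
    [-1,[0.14,-0.43,0],[0,0,0]]
  ]
}}

```text
t: 10.25
ee_pos: [546.9, -33.3, 169.6]
orientation: [3.142, -0.002, 0.001]
ft_force: [0.2, -0.8, -1.6]
width: 61.5
grasp_force: 30.0
```

Request:
{"name": "jog_arm", "arguments": {
  "commands": [
    [-1,[0.14,-0.43,0],[0,0,0]],
    [-1,[0.14,-0.43,0],[0,0,0]],
    [-1,[0.14,-0.43,0],[0,0,0]],
    [-1,[0.14,-0.43,0],[0,0,0]],
    [-1,[0.14,-0.43,0],[0,0,0]],
    [-1,[0.14,-0.43,0],[0,0,0]],
    [-1,[0.05,-0.43,0],[0,0,0]],
    [-1,[0,0,0],[0,0,0]],
    [-1,[0,0,0],[0,0,0]]
  ]
}}

```text
t: 11.15
ee_pos: [635.3, 266.7, 168.8]
orientation: [3.141, 0.002, -0.001]
ft_force: [0.0, -0.1, -2.3]
width: 61.7
grasp_force: 30.0
```

Run:
```python
from h import *
o,d,q=snap("w4");print(o["ee_pos"],o["orientation"],o["width"],o["ft_force"])
show("chim",sel(q,o["ee_pos"][:2],45,120,215))
d=get_image("top");cv2.imwrite("pics/top4.png",d["image"])
```

```text
[635.3123286  266.68301814 168.75876341] [ 3.14100376e+00  2.19257934e-03 -1.29196254e-03] 61.72246097989255 [ 0.03439771 -0.13932903 -2.28304555]
chim 8990 [603.7 224.5 120.3] [665.5 308.4 215. ] mid [634.6 266.4 167.6] med [643.7 266.4 179.6]
```

View pics/w4.png

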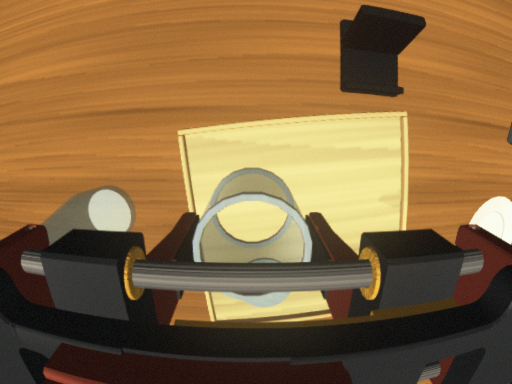

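The chimney hangs upright at (252,230) over a free part of the tray; the lid shows behind it at (260,280).

Request:
{"name": "jog_arm", "arguments": {
  "commands": [
    [-1,[0,0,0.3],[0,0,0]],
    [-1,[0,0,0.4],[0,0,0]],
    [-1,[0,0,0.25],[0,0,0]],
    [-1,[0,0,0.13],[0,0,0]],
    [-1,[0,0,0.02],[0,0,0]],
    [-1,[0,0,0.01],[0,0,0]],
    [-1,[0,0,0],[0,0,0]]
  ]
}}

```text
t: 11.95
ee_pos: [637.1, 266.1, 59.5]
orientation: [-3.141, 0.001, -0.004]
ft_force: [0.3, -0.4, -1.4]
width: 61.6
grasp_force: 30.0
```

Request:
{"name": "jog_arm", "arguments": {
  "commands": [
    [-1,[0,0,0.01],[0,0,0]],
    [-1,[0,0,0.01],[0,0,0]],
    [-1,[0,0,0],[0,0,0]]
  ]
}}

```text
t: 12.25
ee_pos: [636.1, 266.2, 56.3]
orientation: [-3.141, 0.001, -0.001]
ft_force: [-0.6, -0.6, -1.9]
width: 62.1
grasp_force: 30.0
```

Request:
{"name": "jog_arm", "arguments": {
  "commands": [
    [-1,[0,0,0.008],[0,0,0]],
    [-1,[0,0,0],[0,0,0]]
  ]
}}

```text
t: 12.45
ee_pos: [635.9, 266.1, 55.0]
orientation: [3.142, -0.001, -0.0]
ft_force: [-0.1, -0.2, -1.9]
width: 61.7
grasp_force: 30.0
```

Request:
{"name": "jog_arm", "arguments": {
  "commands": [
    [-1,[0,0,0.006],[0,0,0]],
    [-1,[0,0,0],[0,0,0]]
  ]
}}

```text
t: 12.65
ee_pos: [635.9, 266.1, 55.0]
orientation: [-3.142, 0.001, 0.0]
ft_force: [-2.2, 0.1, 4.2]
width: 61.9
grasp_force: 30.0
```

Request:
{"name": "jog_arm", "arguments": {
  "commands": [
    [0.6,[0,0,0],[0,0,0]],
    [0.75,[0,0,0],[0,0,0]],
    [0.75,[0,0,0],[0,0,0]],
    [0.75,[0,0,-0.1],[0,0,0]],
    [0.75,[0,0,-0.4],[0,0,0]],
    [0.75,[0,0,-0.45],[0,0,0]],
    [0.3,[-0.1,0.3,-0.05],[0,0,0]],
    [0.3,[-0.14,0.45,0],[0,0,0]],
    [0.3,[-0.14,0.45,0],[0,0,0]],
    [0.3,[-0.14,0.45,0],[0,0,0]]
  ]
}}

```text
t: 13.65
ee_pos: [583.5, 99.8, 155.5]
orientation: [-3.141, -0.0, -0.002]
ft_force: [1.2, -0.9, -0.5]
width: 57.2
grasp_force: 0.0
```

Request:
{"name": "jog_arm", "arguments": {
  "commands": [
    [0.3,[-0.14,0.45,0],[0,0,0]],
    [0.3,[-0.14,0.45,0],[0,0,0]],
    [0.3,[-0.14,0.45,0],[0,0,0]],
    [0.3,[-0.14,0.45,0],[0,0,0]],
    [0.3,[-0.14,0.45,0],[0,0,0]],
    [0.3,[-0.14,0.45,0],[0,0,0]],
    [0.3,[-0.14,0.45,0],[0,0,0]],
    [0.3,[0,0.14,0],[0,0,0]],
    [0.3,[0,0,0],[0,0,0]],
    [0.3,[0,0,0],[0,0,0]]
  ]
}}

```text
t: 14.65
ee_pos: [486.0, -227.3, 154.7]
orientation: [-3.141, 0.002, -0.0]
ft_force: [-0.2, 0.4, 0.4]
width: 56.9
grasp_force: 0.0
```

Run:
```python
from h import *
o,d,q=snap("w5");print(o["ee_pos"],o["orientation"],o["width"],o["ft_force"])
for lo,hi in((51,60),(41,47),(20,32)):show(str(lo),sel(q,(486,-228),50,lo,hi))
show("saucer",sel(q,(551,-95),75,4,20));show("saucer flat",sel(q,(551,-95),40,2,7))
d=get_image("top");P=cloud(d);show("lid",sel(P,(501,252),45,12,50));show("chim",sel(P,(637,266),45,60,100))
```

```text
[ 485.98515431 -227.27019644  154.70791179] [-3.14130045e+00  1.52538595e-03 -4.47359041e-04] 56.85766310299461 [-0.18138368  0.40364849  0.43649392]
51 1323 [ 467.5 -246.6   51.4] [ 504.7 -209.3   59.1] mid [ 486.1 -228.    55.3] med [ 486.6 -227.6   56.5]
41 475 [ 461.4 -251.3   41. ] [ 509.7 -203.7   46.8] mid [ 485.6 -227.5   43.9] med [ 493.8 -228.5   44. ]
20 3701 [ 440.3 -273.8   20. ] [ 530.5 -182.5   31.8] mid [ 485.4 -228.1   25.9] med [ 492.2 -228.5   24.7]
saucer 8860 [ 489.7 -156.9    4. ] [611.9 -34.   16.8] mid [550.8 -95.5  10.4] med [550.8 -97.3  10.4]
saucer flat 2937 [ 514.5 -131.5    2.8] [587.  -59.2   7. ] mid [550.8 -95.4   4.9] med [550.4 -96.6   5.4]
lid 352 [467.8 215.8  12. ] [539.  287.7  45.5] mid [503.4 251.7  28.8] med [504.1 251.5  17.9]
chim 113 [605.6 235.4  60.9] [664.3 294.5  87.3] mid [635.  265.   74.1] med [636.1 267.4  78.9]
```

View pics/w5.png

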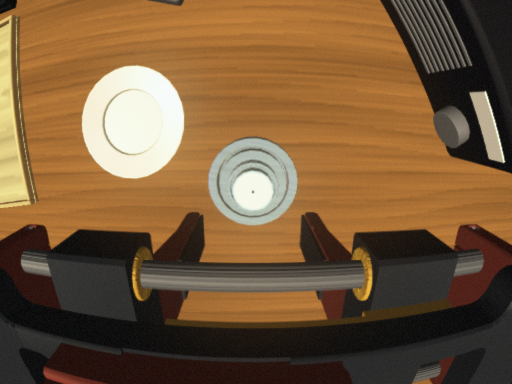

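The view shows the bare tea light at (253,190) in the burner and base, and the saucer at (133,122). Lid and chimney are standing on the tray; the tea light is at (486,-228), top z≈56.5.

Request:
{"name": "jog_arm", "arguments": {
  "commands": [
    [0.3,[0,0.007,0.3],[0,0,0]],
    [0.3,[0,0,0.4],[0,0,0]],
    [0.3,[0,0,0.2],[0,0,0]],
    [0.3,[0,0,0.12],[0,0,0]],
    [0.3,[0,0,0.05],[0,0,0]],
    [0.3,[0,0,0],[0,0,0]],
    [0,[0,0,0],[0,0,0]],
    [-0.2,[0,0,0],[0,0,0]],
    [-0.3,[0,0,0],[0,0,0]],
    [-0.3,[0,0,0],[0,0,0]]
  ]
}}

```text
t: 15.75
ee_pos: [486.3, -228.9, 48.4]
orientation: [3.141, -0.001, 0.002]
ft_force: [-0.5, 0.8, 6.1]
width: 37.0
grasp_force: 30.0
```

Request:
{"name": "jog_arm", "arguments": {
  "commands": [
    [-1,[0,0,-0.03],[0,0,0]],
    [-1,[0,0,-0.1],[0,0,0]],
    [-1,[0,0,-0.27],[0,0,0]],
    [-1,[0.1,-0.2,-0.1],[0,0,0]],
    [-1,[0.2,-0.4,0],[0,0,0]],
    [-1,[0.2,-0.4,0],[0,0,0]],
    [-1,[0.15,-0.33,0],[0,0,0]],
    [-1,[0,0,0],[0,0,0]],
    [-1,[0,0,0],[0,0,0]]
  ]
}}

```text
t: 16.65
ee_pos: [550.8, -95.1, 97.9]
orientation: [3.141, 0.002, 0.0]
ft_force: [0.3, -0.0, 0.3]
width: 37.0
grasp_force: 30.0
```

Run:
```python
from h import *
o,d,q=snap("w6");print(o["ee_pos"],o["width"],o["ft_force"])
show("tin",sel(q,o["ee_pos"][:2],24,85,112));show("burner",sel(q,(486,-228),50,41,47));show("base",sel(q,(486,-228),50,20,32))
show("saucer",sel(q,(551,-95),75,4,20))
```

```text
[550.75825593 -95.12420905  97.85805276] 36.95874451533547 [ 0.34305881 -0.02841196  0.30571791]
tin 3729 [ 533.3 -115.9   87.5] [569.1 -74.2 112. ] mid [551.2 -95.1  99.8] med [553.8 -95.5 105.9]Traceback (most recent call last):
  File "<stdin>", line 3, in <module>
  File "h.py", line 25, in show
    def show(n,p): print(n,len(p),p.min(0).round(1),p.max(0).round(1),"mid",((p.min(0)+p.max(0))/2).round(1),"med",np.median(p,0).round(1))
                                  ~~~~~^^^
    return umr_minimum(a, axis, None, out, keepdims, initial, where)
ValueError: zero-size array to reduction operation minimum which has no identity
```

Request:
{"name": "jog_arm", "arguments": {
  "commands": [
    [-1,[0,0,0.25],[0,0,0]],
    [-1,[0,0,0.3],[0,0,0]],
    [-1,[0,0,0.15],[0,0,0]],
    [-1,[0,0,0.07],[0,0,0]],
    [-1,[0,0,0.02],[0,0,0]],
    [-1,[0,0,0.01],[0,0,0]],
    [-1,[0,0,0],[0,0,0]]
  ]
}}

```text
t: 17.4
ee_pos: [551.3, -95.9, 18.3]
orientation: [3.141, -0.001, 0.002]
ft_force: [0.1, 0.1, 0.0]
width: 37.2
grasp_force: 30.0
```

Request:
{"name": "jog_arm", "arguments": {
  "commands": [
    [-1,[0,0,0.008],[0,0,0]],
    [-1,[0,0,0.006],[0,0,0]],
    [-1,[0,0,0],[0,0,0]]
  ]
}}

```text
t: 17.7
ee_pos: [550.9, -95.6, 16.4]
orientation: [3.141, -0.001, 0.001]
ft_force: [-0.2, 0.6, -0.3]
width: 36.9
grasp_force: 30.0
```

Request:
{"name": "jog_arm", "arguments": {
  "commands": [
    [-1,[0,0,0.007],[0,0,0]],
    [-1,[0,0,0],[0,0,0]]
  ]
}}

```text
t: 17.9
ee_pos: [550.8, -95.6, 15.4]
orientation: [3.142, -0.001, 0.0]
ft_force: [1.1, -0.4, 0.4]
width: 37.1
grasp_force: 30.0
```

Request:
{"name": "jog_arm", "arguments": {
  "commands": [
    [-1,[0,0,0.005],[0,0,0]],
    [-1,[0,0,0],[0,0,0]]
  ]
}}

```text
t: 18.1
ee_pos: [550.9, -95.6, 15.4]
orientation: [-3.142, 0.001, -0.0]
ft_force: [-1.6, 1.0, 5.7]
width: 36.7
grasp_force: 30.0
```

Request:
{"name": "jog_arm", "arguments": {
  "commands": [
    [0.0,[0,0,0],[0,0,0]],
    [0.1,[0,0,0],[0,0,0]],
    [0.1,[0,0,-0.02],[0,0,0]],
    [0.1,[0,0,-0.2],[0,0,0]],
    [0.1,[0,0,-0.45],[0,0,0]],
    [0.5,[-0.1,0.2,-0.45],[0,0,0]],
    [0.5,[-0.2,0.4,-0.1],[0,0,0]],
    [0.5,[-0.2,0.4,0],[0,0,0]],
    [0.5,[-0.15,0.33,0],[0,0,0]],
    [0.5,[0,0,0],[0,0,0]]
  ]
}}

```text
t: 19.1
ee_pos: [484.2, -231.5, 137.0]
orientation: [3.141, -0.007, 0.0]
ft_force: [0.4, -0.3, 0.3]
width: 65.8
grasp_force: 0.0
```

Run:
```python
from h import *
o,d,q=snap("w7");print(o["ee_pos"],o["width"],o["ft_force"])
show("tin",sel(q,(551,-95),26,17,35));show("saucer",sel(q,(551,-95),75,4,16));show("burner",sel(q,(486,-228),50,41,47));show("base",sel(q,(486,-228),50,20,32))
```

```text
[ 484.23234712 -231.49018379  137.02814045] 65.84949639903569 [ 0.38215526 -0.28548524  0.29542499]
tin 1031 [ 531.1 -115.1   17.2] [568.2 -77.2  29.6] mid [549.7 -96.1  23.4] med [549.8 -97.7  23.6]
saucer 8565 [ 489.  -157.7    4. ] [611.9 -34.4  16. ] mid [550.5 -96.1  10. ] med [ 551.1 -101.    11. ]
burner 588 [ 461.8 -251.5   41.1] [ 509.7 -203.3   45.7] mid [ 485.8 -227.4   43.4] med [ 485.5 -228.2   43.9]
base 4144 [ 440.  -273.3   20. ] [ 530.9 -182.6   31.9] mid [ 485.4 -228.    26. ] med [ 492.3 -229.2   24.6]
```

View pics/w7.png

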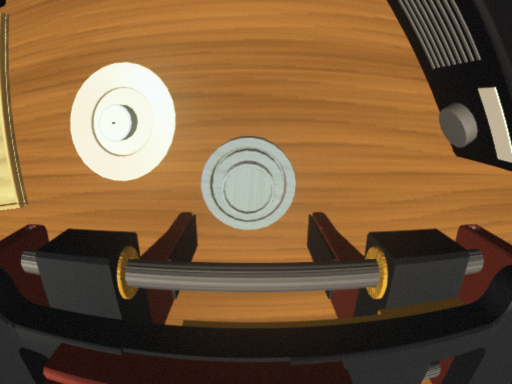

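The tea light stands upright at (115,123) near the middle of the saucer; the empty burner is at (248,185) in the base, pedestal axis (485.8,-227.6), top z≈44.

Request:
{"name": "jog_arm", "arguments": {
  "commands": [
    [0.5,[0,-0.01,0.3],[0,0,0]],
    [0.5,[0,0,0.4],[0,0,0]],
    [0.5,[0,0,0.2],[0,0,0]],
    [0.5,[0,0,0.1],[0,0,0]],
    [0.5,[0,0,0.05],[0,0,0]],
    [0.5,[0,0,0],[0,0,0]],
    [0.3,[0,0,0],[0,0,0]],
    [0,[0,0,0],[0,0,0]],
    [-0.1,[0,0,0],[0,0,0]],
    [-0.1,[0,0,0],[0,0,0]]
  ]
}}

```text
t: 20.15
ee_pos: [486.4, -227.8, 32.6]
orientation: [3.141, -0.001, 0.003]
ft_force: [-0.9, 0.5, 6.5]
width: 48.0
grasp_force: 30.0
```

Request:
{"name": "jog_arm", "arguments": {
  "commands": [
    [-1,[0,0,-0.02],[0,0,0]],
    [-1,[0,0,-0.04],[0,0,0]],
    [-1,[0,0,-0.07],[0,0,0]],
    [-1,[0,0,-0.07],[0,0,0]],
    [-1,[0,0,-0.1],[0,0,0]],
    [-1,[0,0,-0.1],[0,0,0]],
    [-1,[0,0,0],[0,0,0]]
  ]
}}

```text
t: 20.85
ee_pos: [486.8, -228.0, 73.4]
orientation: [3.14, -0.001, 0.004]
ft_force: [0.8, 0.2, -3.0]
width: 48.6
grasp_force: 30.0
```

Run:
```python
from h import *
o,d,q=snap("w8");print(o["ee_pos"],o["width"],o["ft_force"])
show("base rim",sel(q,(486,-228),55,14,30));show("burner foot",sel(q,(486,-228),50,60,72))
```

```text
[ 486.78488491 -227.98951791   73.43935492] 48.57209133224988 [ 0.84458197  0.2021252  -2.95549733]
base rim 2277 [ 479.7 -273.4   14. ] [ 530.9 -182.7   26.6] mid [ 505.3 -228.    20.3] med [ 514.7 -227.7   24. ]
burner foot 2283 [ 463.4 -259.5   60.1] [ 519.9 -196.9   71.9] mid [ 491.6 -228.2   66. ] med [ 509.7 -228.4   68.9]
```

Request:
{"name": "jog_arm", "arguments": {
  "commands": [
    [-1,[0,0,-0.3],[0,0,0]],
    [-1,[0.06,-0.2,-0.1],[0,0,0]],
    [-1,[0.1,-0.4,0],[0,0,0]],
    [-1,[0.1,-0.4,0],[0,0,0]],
    [-1,[0.1,-0.4,0],[0,0,0]],
    [-1,[0.1,-0.4,0],[0,0,0]],
    [-1,[0.1,-0.4,0],[0,0,0]],
    [-1,[0.1,-0.4,0],[0,0,0]],
    [-1,[0.1,-0.4,0],[0,0,0]],
    [-1,[0.1,-0.4,0],[0,0,0]]
  ]
}}

```text
t: 21.9
ee_pos: [571.7, 114.2, 111.3]
orientation: [3.141, -0.001, -0.001]
ft_force: [1.0, -0.6, -2.0]
width: 48.4
grasp_force: 30.0
```

Request:
{"name": "jog_arm", "arguments": {
  "commands": [
    [-1,[0.06,-0.25,0],[0,0,0]],
    [-1,[0,-0.1,0],[0,0,0]],
    [-1,[0,0,0],[0,0,0]],
    [-1,[0,0,0],[0,0,0]]
  ]
}}

```text
t: 22.3
ee_pos: [577.2, 146.6, 111.2]
orientation: [3.141, -0.001, -0.002]
ft_force: [0.3, 0.0, -2.7]
width: 48.5
grasp_force: 30.0
```

Run:
```python
from h import *
o,d,q=snap("w9");print(o["ee_pos"],o["width"],o["ft_force"])
show("foot",sel(q,o["ee_pos"][:2],50,102,114))
d=get_image("top");P=cloud(d);show("lid",sel(P,(501,252),45,12,50));show("chim",sel(P,(637,266),45,60,100))
```

```text
[577.16113584 146.57102958 111.21763265] 48.463119812291865 [ 0.32517674  0.026421   -2.74102207]
foot 2368 [553.9 114.1 102.1] [610.1 179.  113.9] mid [582.  146.6 108. ] med [599.4 146.2 106.7]Traceback (most recent call last):
  File "<stdin>", line 4, in <module>
  File "h.py", line 25, in show
    def show(n,p): print(n,len(p),p.min(0).round(1),p.max(0).round(1),"mid",((p.min(0)+p.max(0))/2).round(1),"med",np.median(p,0).round(1))
                                  ~~~~~^^^
    return umr_minimum(a, axis, None, out, keepdims, initial, where)
ValueError: zero-size array to reduction operation minimum which has no identity
```

View pics/w9.png

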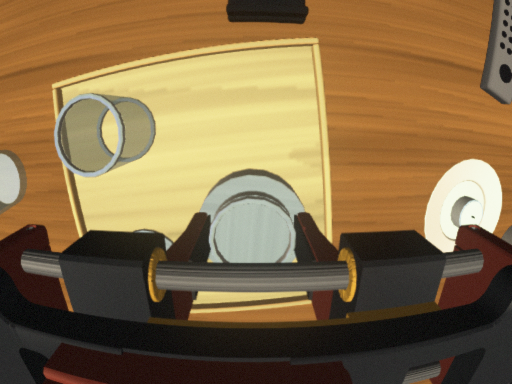

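The burner hangs level at (252,225) over the free part of the tray, with the chimney at (105,135), the lid's edge at (150,235) and the tea light on the saucer at (466,212).

Request:
{"name": "jog_arm", "arguments": {
  "commands": [
    [-1,[0,0,0.25],[0,0,0]],
    [-1,[0,0,0.25],[0,0,0]],
    [-1,[0,0,0.15],[0,0,0]],
    [-1,[0,0,0.07],[0,0,0]],
    [-1,[0,0,0.02],[0,0,0]],
    [-1,[0,0,0.01],[0,0,0]],
    [-1,[0,0,0],[0,0,0]]
  ]
}}

```text
t: 23.1
ee_pos: [578.6, 147.5, 37.4]
orientation: [-3.141, 0.001, -0.002]
ft_force: [-0.6, 0.4, -2.1]
width: 48.5
grasp_force: 30.0
```

Request:
{"name": "jog_arm", "arguments": {
  "commands": [
    [-1,[0,0,0.008],[0,0,0]],
    [-1,[0,0,0.006],[0,0,0]],
    [-1,[0,0,0],[0,0,0]]
  ]
}}

```text
t: 23.4
ee_pos: [578.1, 147.5, 35.5]
orientation: [-3.142, 0.001, -0.001]
ft_force: [1.0, -0.1, -3.1]
width: 48.4
grasp_force: 30.0
```

Request:
{"name": "jog_arm", "arguments": {
  "commands": [
    [-1,[0,0,0.006],[0,0,0]],
    [-1,[0,0,0],[0,0,0]]
  ]
}}

```text
t: 23.6
ee_pos: [577.9, 147.5, 34.6]
orientation: [3.142, -0.001, -0.0]
ft_force: [-0.3, 0.4, -1.7]
width: 48.1
grasp_force: 30.0
```

Request:
{"name": "jog_arm", "arguments": {
  "commands": [
    [-1,[0,0,0.012],[0,0,0]],
    [-1,[0,0,0],[0,0,0]]
  ]
}}

```text
t: 23.8
ee_pos: [577.8, 147.5, 33.3]
orientation: [3.142, -0.001, -0.0]
ft_force: [-0.2, -0.5, -1.9]
width: 48.3
grasp_force: 30.0
```

Request:
{"name": "jog_arm", "arguments": {
  "commands": [
    [-1,[0,0,0.006],[0,0,0]],
    [-1,[0,0,0],[0,0,0]]
  ]
}}

```text
t: 24.0
ee_pos: [577.9, 147.4, 32.7]
orientation: [3.142, -0.001, -0.0]
ft_force: [0.0, 0.2, -2.3]
width: 48.2
grasp_force: 30.0
```

Request:
{"name": "jog_arm", "arguments": {
  "commands": [
    [-1,[0,0,0.004],[0,0,0]],
    [-1,[0,0,0],[0,0,0]]
  ]
}}

```text
t: 24.2
ee_pos: [577.9, 147.5, 32.7]
orientation: [3.142, -0.001, -0.0]
ft_force: [-1.8, 0.6, 1.2]
width: 48.7
grasp_force: 30.0
```

Request:
{"name": "jog_arm", "arguments": {
  "commands": [
    [0.3,[0,0,0],[0,0,0]],
    [0.45,[0,0,0],[0,0,0]],
    [0.45,[0,0,0],[0,0,0]],
    [0.45,[0,0,-0.1],[0,0,0]],
    [0.45,[0,0,-0.4],[0,0,0]],
    [0.45,[0,0,-0.45],[0,0,0]],
    [0.45,[0,0,-0.45],[0,0,0]],
    [0.45,[0,0.4,-0.3],[0,0,0]],
    [0.45,[0,0.4,-0.3],[0,0,0]],
    [0.45,[-0.1,0.4,0],[0,0,0]]
  ]
}}

```text
t: 25.2
ee_pos: [571.1, 26.5, 238.1]
orientation: [-3.141, -0.001, -0.016]
ft_force: [-0.2, -0.2, -0.6]
width: 63.5
grasp_force: 0.0
```

Request:
{"name": "jog_arm", "arguments": {
  "commands": [
    [0.45,[-0.3,0.3,0],[0,0,0]],
    [0.45,[-0.4,0.2,0],[0,0,0]],
    [0.45,[-0.4,0,0],[0,0,0]],
    [0.45,[-0.2,0,0],[0,0,0]],
    [0.45,[0,0,0],[0,0,0]],
    [0.45,[0,0,0],[0,0,0]]
  ]
}}

```text
t: 25.8
ee_pos: [438.7, -22.5, 233.4]
orientation: [3.141, -0.001, 0.004]
ft_force: [1.2, 0.5, -0.2]
width: 63.8
grasp_force: 0.0
```

Run:
```python
from h import *
o,d,q=snap("w10");print(o["ee_pos"],o["width"])
d=get_image("top");P=cloud(d)
for nm,C in(("w",q),("top",P)):
  for n,a in dict(lid=((501,252),45,12,50),lidfl=((501,252),45,14,21),chim=((637,266),40,76,90),foot=((578,147),42,24,32),ped=((578,147),40,41,47),tin=((551,-95),26,20,26),saucer=((551,-95),75,4,16),base=((486,-228),55,20,30)).items():
    p=sel(C,*a)
    if len(p):show(nm+" "+n,p)
im=np.hstack([d["image"][120:270,90:440]]);cv2.imwrite("pics/fin.png",cv2.resize(im,None,fx=2.2,fy=2.2))
```

```text
[438.68899267 -22.53222959 233.44584092] 63.80455026172432
w lid 1456 [466.6 215.2  12.2] [538.2 286.6  41.3] mid [502.4 250.9  26.8] med [501.9 245.6  17.7]
w lidfl 1272 [466.6 215.2  14. ] [538.2 286.6  20.8] mid [502.4 250.9  17.4] med [501.9 245.2  17.6]
w chim 443 [603.6 234.4  76. ] [664.7 297.6  84.9] mid [634.2 266.   80.5] med [632.9 263.4  80.7]
w foot 701 [543.  113.5  24. ] [610.1 181.   32. ] mid [576.6 147.2  28. ] med [567.  131.   28.3]
w ped 283 [552.5 123.   41.1] [600.9 171.   46.5] mid [576.7 147.   43.8] med [576.2 147.1  44. ]
w tin 674 [ 530.6 -113.6   20.3] [568.3 -76.6  25.9] mid [549.5 -95.1  23.1] med [549.2 -95.1  23.5]
w saucer 5905 [ 489.5 -157.2    4. ] [612.6 -35.4  16. ] mid [551.  -96.3  10. ] med [549.8 -94.1  10.7]
w base 1176 [ 440.4 -273.8   20. ] [ 530.5 -181.8   26.2] mid [ 485.4 -227.8   23.1] med [ 485.  -222.7   23.7]
top lid 349 [461.2 218.3  12. ] [538.9 287.6  45.6] mid [500.1 252.9  28.8] med [504.  250.9  17.7]
top lidfl 277 [461.2 218.3  14. ] [538.9 286.8  21. ] mid [500.1 252.5  17.5] med [501.8 249.6  17.5]
top chim 68 [606.7 235.5  76.2] [664.1 294.6  86.1] mid [635.4 265.1  81.2] med [635.4 266.5  81.1]
top foot 125 [545.9 114.6  24.2] [611.8 179.9  31.9] mid [578.8 147.3  28.1] med [573.1 142.   28.5]
top ped 49 [555.  123.4  41. ] [599.4 170.7  46.9] mid [577.2 147.   44. ] med [575.3 144.1  43.2]
top tin 78 [ 534.6 -111.8   20. ] [569.3 -76.9  25.9] mid [551.9 -94.3  23. ] med [551.6 -95.9  23.1]
top saucer 763 [ 497.  -168.9    4. ] [617.4 -22.8  15.9] mid [557.2 -95.9  10. ] med [553.8 -94.1  10.5]
top base 204 [ 443.6 -271.5   20.1] [ 532.1 -181.1   29.2] mid [ 487.8 -226.3   24.6] med [ 486.  -227.2   24.2]
```

View pics/fin.png

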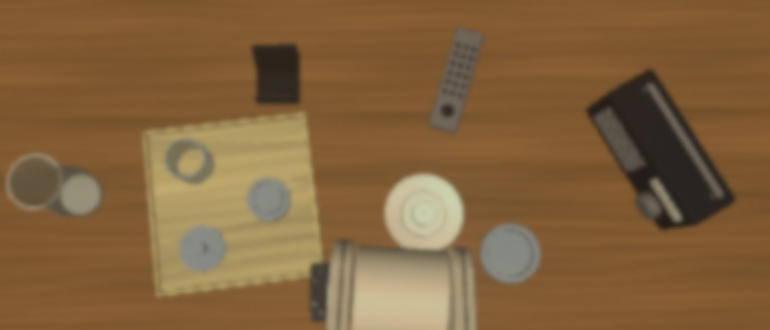

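All the parts are where they should be: lid at (202,248), chimney at (190,160) and burner at (268,198) on the tray, tea light on the saucer at (424,213), base at (510,253). The heights match for parts standing flat.

```bash
python3 -c "
from workcell import close_job
print(close_job())"
```

```text
the job is handed in; nothing more can be done
None
```

The job is handed in at about 26 s: lid, chimney and burner stand flat on the tray, the tea light is upright in the middle of the saucer, and the base and saucer measured where they started.

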